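# Set up the eyelet press

### The arm

A 6-joint arm with a two-finger parallel gripper is mounted at the origin on the work surface. World frame = base frame: x ahead of the robot, y to its left, z up, the work surface at z = 0. Lengths are in m, angles in degrees, forces in N, time in s.
With the tool pointing down it reaches from about 0.35 to 0.875 m from the base axis. Payload 4.2 kg.
Tool frame: the origin (TCP) lies between the finger pads; the fingertips stand 11 mm ahead of it and the grasp point (between the pads) lies 8 mm behind it; z points along the fingers, y is the direction in which the jaws open and shut (so a half turn about z gives the same grasp; the last joint's range is limited). The gripper opens to 87 mm and grips with 3 to 60 N. Pads are 19 mm wide; open, the fingers measure 117 mm over their backs; the gripper's body (75 mm by 190 mm) begins 51 mm behind the grasp point.
Start: joints at [-54.683, 22.042, 0.453, 0, -68.411, -14.817], TCP at [0.219, -0.585, 0.208] pointing down, gripper open.
Joint ranges: [-179.83, 179.83], [-69.29, 118.12], [-61.27, 80.66], [-181.25, 117.63], [-171.15, -9.14], [-177.46, 177.46]. Speed limits (degrees/s): [159.86, 159.86, 180, 180, 180, 180].

### API

Orientations are given as a 3x3 rotation matrix whose columns are the frame's x, y, z axes.
In Python, from station import sense, capture, get_calibration, finish_job, search_frame, cut_out gives the robot as it stands.
- The arm moves only by the tool arm_command, never from a script. Its argument "rows" is a list of rows, each an object with "fingers": the opening in per cent of the stroke, from 0 (shut) to 100 (fully open); "travel": the shift along the tool's x, y, z in cm, a list of three; "roll": the turn about the tool's z in degrees. A call has 1 to 10 rows; each row is the pose to reach, as a shift and turn from the pose commanded when the call began, along the tool's axes at that moment; what a row does not reach only later rows make up. A row lasts 1/10 s, in which the tool goes at most 50 mm and 8.59 degrees, less where a joint would pass 70% of its speed; a pose out of reach is approached as far as the arm can. A call with a gripper value outside its range is refused whole. The fingers move at their own pace and stop on an object; the grip force is fixed at half the most. Time passes only in rows, so rows that repeat a pose let the fingers close. It gives the time, the measured TCP pose, the force and the opening at its end, in the units of the state.
- sense(): the state, without advancing time (a new reading comes with each control period).
- capture(name): name is "side" or "top"; returns (picture, depth): 480x640x3 uint8, red, green, blue; 480x640 float32, m along the optical axis (not along the pixel's ray), 0 where there is no reading.
- get_calibration(name): a dict with "fov_y" (degrees; the focal length in pixels is half the picture's height over the tangent of half this angle, whatever the lens; pixels are square), "cx", "cy" (the principal point, pixels), "distortion" ([k1, k2, p1, p2, k3] as OpenCV has them; the pictures are not rectified), "origin" and "attitude" of the camera in the world. Camera axes: x right, y down, z forward; pixel columns grow to the right and rows downward; lengths in m; the calibration is good to about 2 mm. A picture is of the moment at which its call begins. get_calibration takes no time and is no camera call.
- finish_job(): hands the job in, once; it reports no verdict.
Trained networks look in the newest picture that a camera, given by its name, has taken for a name from the list of things; names that differ only in an ending like _2 or _b are one class to them, and where a whole thing is asked for, a point or a joint stands for the part that bears it (a point fixed in the world has none). Each returns a list of dicts, best first, with "p" (0 to 1); they miss things now and then, are a little off and sometimes report something else, mostly with a low value. They report only what shows in the picture. A call takes as long as a camera call.
- search_frame(camera, label): "position" ([x, y, z] in m, in world coordinates, good to about 4 mm: the middle of the surface that is visible of it).
- cut_out(camera, label): "mask" (480x640 bool, what is visible of it).
The state is a dict: "time_s": time; "joints": joint angles; "joint_velocities": joint speeds; "effort": joint torques, N m; "tcp_pos": TCP position; "ee_rot": TCP orientation; "wrist_force": force on the tool from outside, world axes, zero at the start; "moment": the same for the moment, N m; "gripper_width": opening from 0.0 (shut) to 1.0 (fully open).
Only numpy, scipy, OpenCV 4.12 (cv2) and the standard library are available. Lean on these libraries where they do the work, as an engineer would, in place of code of your own. Each camera call takes 0.05 s, during which the arm holds its last target. There are 200 camera calls.

### The job

Get the green eyelet press ready: press its black spring plunger head all the way down to its stop and let it come back up, then turn the yellow thumbscrew clockwise (seen from above) until it seats, and back it off a quarter turn for running clearance. Finish with the gripper still holding the thumbscrew there, and do not let go; leave the other things on the table where they are.

Things in the scene. Friction and masses are not known exactly. Their poses are not given: they have to be found in the camera images.
- press: Green cast bench press for eyelets, bolted to the table (it does not move), base 140 x 240 mm (x by y), flat beam on top, 200 mm long along y, top of the beam 95 mm above the table. Origin on the table, z up; the plunger is at x = 0, y = +65 mm and the thumbscrew at x = 0, y = -65 mm of its frame (130 mm apart).
- plunger_top (a point): Centre of the flat top (red dot) of the black mushroom head of the spring plunger, 42 mm across, 12 mm thick, top 145 mm above the table when up. It is pressed straight down 14 mm to its stop against a spring of about 1.8 N at first and 4.8 N at the stop, and springs back up by itself.
- plunger (a joint): How far the plunger is down, in m: 0 = up, 0.014 = down on its stop.
- wing (a point): Yellow wing grip of the thumbscrew, an upright flat bar 44 mm long (its x axis), 13 mm thick (its y axis, the way to pinch it) and 30 mm tall, on a steel screw with a vertical axis. Origin at the centre of the bar, on the screw's axis, 145 mm above the table; z up. A black dot on the top lies towards +x of its frame. 25 mm of free height lie between the bar and the brass bush (26 mm across) below it. It stays at this height while it turns.
- screw (a joint): Angle of the thumbscrew in rad, growing clockwise seen from above. It seats hard at 5.0 (cannot go further); a quarter turn back is 3.43. At angle q the bar's x axis is turned by -q about z from the press's x axis. It turns with about 0.05 N m of friction and stays where it is left; several grasps may be needed to seat it.
- jar: Amber jar, 54 mm across, 65 mm tall, stands near the press; bystander, origin at the bottom centre.
- tape: Blue tape roll lying flat, 90 mm across, 24 mm tall; bystander, origin at the bottom centre.
- glue: White glue bottle with an orange cap, 52 mm across, 130 mm tall; bystander, origin at the bottom centre.
- clamp: Black C-clamp lying flat, about 220 x 90 mm, 26 mm tall; bystander, origin under its middle.
- scissors: Scissors with yellow handles lying flat, about 165 x 80 mm, 10 mm tall; bystander, origin under the middle.
- mallet: Mallet with a wooden handle lying flat, 240 mm long; bystander, origin under its middle.

How it is judged (in metres and radians):
On the way, in this order (a step that is already met when the one before it is completed fails the run):
1. the plunger head is pressed down to its stop (at least 12.5 of 14 mm) (value of joint plunger above 0.0125 m), for 0.1 s.
2. the plunger is back up (within 3 mm) and the thumbscrew is seated (within 0.12 rad of its end) (value of joint plunger below 0.003 m and value of joint screw above 4.88 rad), for 0.1 s.
At the end, for the whole second after the job is handed in: The thumbscrew stands a quarter turn (90 degrees, give or take 15) back from its seat, at rest, held in the gripper (fingers press on the bar with more than 4 N, grasp point within 30 mm of the bar's centre); the plunger is up (within 3 mm) (value of joint screw between 3.169 and 3.689 rad and velocity of joint screw between -0.1 and 0.1 rad/s and contact force between the fingers and screw_c0 above 4 N and distance between the grasp point and wing below 0.03 m and value of joint plunger below 0.003 m); the arm keeps its last pose, push and grip.
It fails at once if a bystander (jar, tape, glue, clamp, scissors, mallet) is moved by more than 30 mm (distance of any of jar, tape, glue, clamp, scissors, mallet from where it was at the start of the episode above 0.03 m).
It also fails if it takes over 72 s, if anything falls off the work surface, if the arm or the gripper's body presses on something with over 40 N, if the wrist force passes 120 N, or if a joint passes its speed limit or range.

## Working session

There is one attempt and no reset: what is moved stays moved. The work goes in short steps, Python scripts to look and compute and a tool call to move; the robot and the scene stay as the last step left them, time stands still between calls to the robot, and variables do not carry over. Pictures are saved under pics/ and viewed, about 8 in all and at most 12, crops included, and the job is handed in when it is done.

Besides the shell and the picture viewer there is one more tool, called after "Emit:" as name(argument=value, ...), one argument or row to a line, values as JSON. arm_command: Moves the arm, as the interface text tells. Its arguments: {"type":"object","properties":{"rows":{"type":"array","items":{"type":"object","properties":{"fingers":{"type":"number"},"travel":{"type":"array","items":{"type":"number"}},"roll":{"type":"number"}}}}},"required":["rows"]}

```bash
ls; mkdir -p pics
python3 - <<'E'
from station import *
import cv2,numpy as np
s=sense();print(s)
for c in("top","side"):
    p,d=capture(c);cv2.imwrite(f"pics/{c}0.png",p[:,:,::-1]);print(get_calibration(c))
    for l in("plunger_top","wing","press","jar","glue"):
        print(c,l,[(np.round(r["position"],4),round(r["p"],2)) for r in search_frame(c,l)[:2]])
E
```

```text
pics
{'time_s': 0.0, 'joints': array([-5.46832918e+01,  2.20919963e+01,  3.79821221e-01, -2.80799164e-02,
       -6.84129003e+01, -1.48167004e+01]), 'joint_velocities': array([ 0.01861883,  0.05447037,  0.08289836, -0.03958536,  0.04860946,
        0.02351571]), 'effort': array([-1.77315320e-03, -3.90668106e+01,  1.87402922e+01,  4.21979696e+00,
        1.09460321e-02, -1.97870336e-04]), 'tcp_pos': array([ 0.21866714, -0.58481593,  0.20734929]), 'ee_rot': array([[-9.36735394e-01, -3.50037154e-01, -8.90097833e-04],
       [-3.50038266e-01,  9.36733170e-01,  2.04465186e-03],
       [ 1.18080047e-04,  2.22686606e-03, -9.99997514e-01]]), 'wrist_force': array([-0.51191696, -0.23957988,  0.40899805]), 'moment': array([ 0.05783665, -0.01563777,  0.0064114 ]), 'gripper_width': 1.0000429576136518}
{'fov_y': 48.71100462931425, 'cx': 320.1170245353707, 'cy': 246.13608471799728, 'distortion': array([-0.02121097,  0.        ,  0.        ,  0.        ,  0.        ]), 'origin': array([0.29969566, 0.01254247, 1.39501761]), 'attitude': array([[-0.00512875, -0.98016118,  0.1981357 ],
       [-0.999900
[... 346 characters left out ...]
glue [(array([0.3764, 0.4657, 0.0864]), 0.89)]
{'fov_y': 56.28709476783174, 'cx': 310.88428015615443, 'cy': 240.40345526646826, 'distortion': array([-0.11366144,  0.        ,  0.        ,  0.        ,  0.        ]), 'origin': array([0.28900847, 0.73482662, 0.95943402]), 'attitude': array([[-0.94037823, -0.24499515,  0.23593677],
       [-0.34009694,  0.68703493, -0.64211921],
       [-0.00478071, -0.6840763 , -0.72939479]])}
side plunger_top [(array([0.5955, 0.0214, 0.1444]), 0.52)]
side wing [(array([ 0.5028, -0.0703,  0.1474]), 0.7)]
side press [(array([ 0.5613, -0.0162,  0.0293]), 0.86)]
side jar [(array([0.6922, 0.1314, 0.0529]), 0.95)]
side glue [(array([0.3756, 0.4908, 0.0878]), 0.71)]
```

View pics/top0.png

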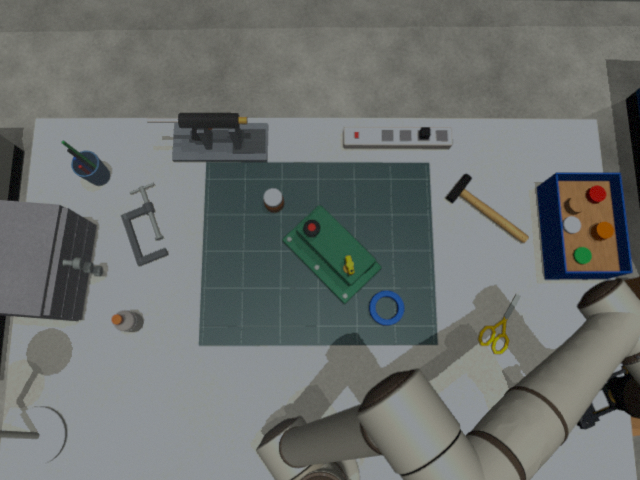

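```bash
cat > h.py <<'E'
from station import *
import cv2,numpy as np
def cloud(c,d):
    k=get_calibration(c);f=240/np.tan(np.radians(k["fov_y"]/2))
    K=np.array([[f,0,k["cx"]],[0,f,k["cy"]],[0,0,1]])
    v,u=np.mgrid[:480,:640]
    n=cv2.undistortPoints(np.stack([u,v],-1).reshape(-1,1,2).astype(np.float64),K,k["distortion"]).reshape(480,640,2)
    P=np.dstack([n,np.ones((480,640))])*d[...,None]
    return P@k["attitude"].T+k["origin"]
def wing(c="top",box=(0.55,-0.0,0.1)):
    p,d=capture(c);W=cloud(c,d)
    hsv=cv2.cvtColor(p,cv2.COLOR_RGB2HSV)
    near=np.linalg.norm(W-[0.503,-0.075,0.155],axis=2)<0.05
    m=near&(W[...,2]>.15)&(d>0)
    return p,d,W,m,hsv
E
python3 - <<'E'
from h import *
p,d,W,m,h=wing()
Q=W[m];print(len(Q),Q.mean(0));r=cv2.minAreaRect((Q[:,:2]*1000).astype(np.float32));print(r)
w,v=np.linalg.eigh(np.cov(Q[:,:2].T));print(w,v)
dk=m&(p.max(2)<90);print("dot",dk.sum(),W[dk].mean(0))
n=np.linalg.norm(W-[.5956,.0138,.1413],axis=2)<.04
hd=n&(W[...,2]>.138)&(d>0);print("head",hd.sum(),W[hd].mean(0),cv2.minEnclosingCircle((W[hd][:,:2]*1000).astype(np.float32)))
rd=n&(p[...,0]>120)&(p[...,1]<80);print("red",rd.sum(),W[rd].mean(0))
bm=(np.abs(W[...,2]-.095)<.005)&(np.linalg.norm(W[...,:2]-[.55,-.03],axis=2)<.15);print("beam",cv2.minAreaRect((W[bm][:,:2]*1000).astype(np.float32)))
cv2.imwrite("pics/topc.png",cv2.resize(p[100:330,240:440,::-1],None,fx=2.6,fy=2.6))
E
```

```text
109 [ 0.50394961 -0.07522528  0.16047076]
((504.9947814941406, -75.05284881591797), (43.85182189941406, 14.951308250427246), 8.965737342834473)
[1.61986649e-05 1.57303815e-04] [[ 0.2141469  -0.97680147]
 [-0.97680147 -0.2141469 ]]
dot 8 [ 0.48736074 -0.07934757  0.15773239]
head 224 [0.59766536 0.01477091 0.1455369 ] ((598.1990966796875, 14.326360702514648), 20.762067794799805)
red 32 [0.59982818 0.01597769 0.14666448]
beam ((566.1439819335938, -44.8917236328125), (200.21604919433594, 91.94881439208984), 43.88359451293945)
```

View pics/side0.png

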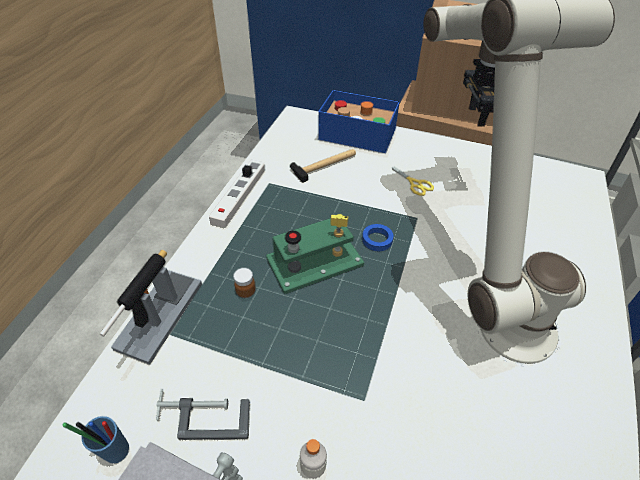

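The top view shows the press's plunger at about (312,228) px and the wing at (349,265). The two centres measure 130 mm apart, as expected. The jar is at (273,200) and the tape at (387,308). The wing's dot end points to about 192°, so q ≈ 2.1 rad and it needs about 165° more clockwise. First I move above the plunger with the fingers shut, rolling back so the whole turn fits in one grasp.

Emit:
arm_command(
  rows=[
    {"fingers":0,"travel":[-56.5,42.9,0],"roll":-80},
    {"fingers":0,"travel":[-56.5,42.9,0],"roll":-80},
    {"fingers":0,"travel":[-56.5,42.9,0],"roll":-80},
    {"fingers":0,"travel":[-56.5,42.9,0],"roll":-80},
    {"fingers":0,"travel":[-56.5,42.9,0],"roll":-80},
    {"fingers":0,"travel":[-56.5,42.9,0],"roll":-80},
    {"fingers":0,"travel":[-56.5,42.9,0],"roll":-80},
    {"fingers":0,"travel":[-56.5,42.9,0],"roll":-80},
    {"fingers":0,"travel":[-56.5,42.9,0],"roll":-80},
    {"fingers":0,"travel":[-56.5,42.9,0],"roll":-80},
  ],
)

```text
time_s: 1.65
tcp_pos: [0.4869, -0.1608, 0.209]
ee_rot: [[0.186, -0.983, 0.001], [-0.983, -0.186, -0.0], [0.0, -0.001, -1.0]]
wrist_force: [1.5, -1.1, 0.3]
gripper_width: 0.174
```

```bash
cat > g.py <<'E'
from station import sense
import numpy as np,sys
s=sense();R=s["ee_rot"];t=np.array([float(a) for a in sys.argv[1:4]])
print("t",s["time_s"],"tcp",s["tcp_pos"].round(4),"J",s["joints"].round(1),"yaw x",np.degrees(np.arctan2(R[1,0],R[0,0])).round(1),"w",s["gripper_width"])
print("F",s["wrist_force"].round(1),"shift cm",(R.T@(t-s["tcp_pos"])*100).round(2))
E
python3 g.py .598 .0145 .207
```

```text
t 1.65 tcp [ 0.4869 -0.1608  0.209 ] J [ -0.1  11.  -15.1   0.  -63.8  10.8] yaw x -79.3 w 0.17356166611079435
F [ 1.5 -1.1  0.3] shift cm [-15.15 -14.18   0.21]
```

Emit:
arm_command(
  rows=[
    {"fingers":0,"travel":[-15.1,-14.2,0],"roll":-85},
    {"fingers":0,"travel":[-15.1,-14.2,0],"roll":-85},
    {"fingers":0,"travel":[-15.1,-14.2,0],"roll":-85},
    {"fingers":0,"travel":[-15.1,-14.2,0],"roll":-85},
    {"fingers":0,"travel":[-15.1,-14.2,0],"roll":-85},
    {"fingers":0,"travel":[-15.1,-14.2,0],"roll":-85},
    {"fingers":0,"travel":[-15.1,-14.2,0],"roll":-85},
    {"fingers":0,"travel":[-15.1,-14.2,0],"roll":-85},
    {"fingers":0,"travel":[-15.1,-14.2,0],"roll":-85},
    {"fingers":0,"travel":[-15.1,-14.2,0],"roll":-85},
  ],
)

```text
time_s: 2.65
tcp_pos: [0.5981, 0.0117, 0.2085]
ee_rot: [[0.995, 0.102, 0.0], [0.102, -0.995, 0.0], [0.0, -0.0, -1.0]]
wrist_force: [-0.1, -0.8, 0.1]
gripper_width: 0.005
```

```bash
python3 g.py .598 .0145 .158
```

```text
t 2.65 tcp [0.5981 0.0117 0.2085] J [ 16.6  19.4  -3.5   0.  -67.1  79.2] yaw x 5.8 w 0.004552316489829396
F [-0.1 -0.8  0.1] shift cm [ 0.02 -0.28  5.05]
```

Emit:
arm_command(
  rows=[
    {"fingers":0,"travel":[0,-0.2,2.5]},
    {"fingers":0,"travel":[0,-0.2,4.5]},
    {"fingers":0,"travel":[0,-0.2,5.2]},
    {"fingers":0,"travel":[0,-0.2,5.5]},
    {"fingers":0,"travel":[0,-0.2,5.8]},
    {"fingers":0,"travel":[0,-0.2,6.1]},
    {"fingers":0,"travel":[0,-0.2,6.3]},
    {"fingers":0,"travel":[0,-0.2,6.5]},
    {"fingers":0,"travel":[0,-0.2,6.5]},
    {"fingers":0,"travel":[0,-0.2,6.5]},
  ],
)

```text
validation failed for argument at $.ro...
```

```bash
python3 g.py .598 .0145 .142
```

```text
t 2.65 tcp [0.5981 0.0117 0.2085] J [ 16.6  19.4  -3.5   0.  -67.1  79.2] yaw x 5.8 w 0.004552316489829396
F [-0.1 -0.8  0.1] shift cm [ 0.02 -0.28  6.65]
```

Roll is needed in every row.

Emit:
arm_command(
  rows=[
    {"fingers":0,"travel":[0,-0.2,2.5],"roll":0},
    {"fingers":0,"travel":[0,-0.2,4.5],"roll":0},
    {"fingers":0,"travel":[0,-0.2,5.2],"roll":0},
    {"fingers":0,"travel":[0,-0.2,5.5],"roll":0},
    {"fingers":0,"travel":[0,-0.2,5.8],"roll":0},
    {"fingers":0,"travel":[0,-0.2,6.1],"roll":0},
    {"fingers":0,"travel":[0,-0.2,6.3],"roll":0},
    {"fingers":0,"travel":[0,-0.2,6.5],"roll":0},
    {"fingers":0,"travel":[0,-0.2,6.5],"roll":0},
    {"fingers":0,"travel":[0,-0.2,6.5],"roll":0},
  ],
)

```text
time_s: 3.65
tcp_pos: [0.598, 0.0136, 0.1436]
ee_rot: [[0.995, 0.096, 0.0], [0.096, -0.995, 0.0], [0.0, 0.0, -1.0]]
wrist_force: [0.4, 0.6, 1.1]
gripper_width: 0.004
```

```bash
python3 g.py .598 .0145 .142
```

```text
t 3.65 tcp [0.598  0.0136 0.1436] J [ 16.8  22.4  -8.8   0.  -58.8  78.7] yaw x 5.5 w 0.0038166441239832712
F [0.4 0.6 1.1] shift cm [ 0.01 -0.09  0.16]
```

Emit:
arm_command(
  rows=[
    {"fingers":0,"travel":[0,0,0.1],"roll":0},
    {"fingers":0,"travel":[0,0,0.2],"roll":0},
    {"fingers":0,"travel":[0,0,0.2],"roll":0},
  ],
)

```text
time_s: 3.95
tcp_pos: [0.5978, 0.0136, 0.1413]
ee_rot: [[0.995, 0.096, -0.0], [0.096, -0.995, -0.0], [-0.0, 0.0, -1.0]]
wrist_force: [-0.1, -0.6, -0.0]
gripper_width: 0.005
```

```bash
python3 g.py .598 .0145 .142
python3 - <<'E'
from h import *
p,d=capture("side");W=cloud("side",d)
cv2.imwrite("pics/s1.png",cv2.resize(p[160:300,220:400,::-1],None,fx=4,fy=4,interpolation=cv2.INTER_CUBIC))
m=(np.linalg.norm(W[...,:2]-[.598,.0145],axis=2)<.03)&(W[...,2]>.1);print(np.histogram(W[m][:,2],bins=np.arange(.1,.2,.005)))
E
```

```text
t 3.95 tcp [0.5978 0.0136 0.1413] J [ 16.8  22.6  -8.9  -0.  -58.5  78.7] yaw x 5.5 w 0.004813550386014284
F [-0.1 -0.6 -0. ] shift cm [ 0.03 -0.09 -0.07]
(array([22, 35, 27,  7,  0,  0,  3, 14, 36, 28,  0,  0,  0,  0,  0,  0,  0,
        0,  0]), array([0.1  , 0.105, 0.11 , 0.115, 0.12 , 0.125, 0.13 , 0.135, 0.14 ,
       0.145, 0.15 , 0.155, 0.16 , 0.165, 0.17 , 0.175, 0.18 , 0.185,
       0.19 , 0.195]))
```

View pics/s1.png

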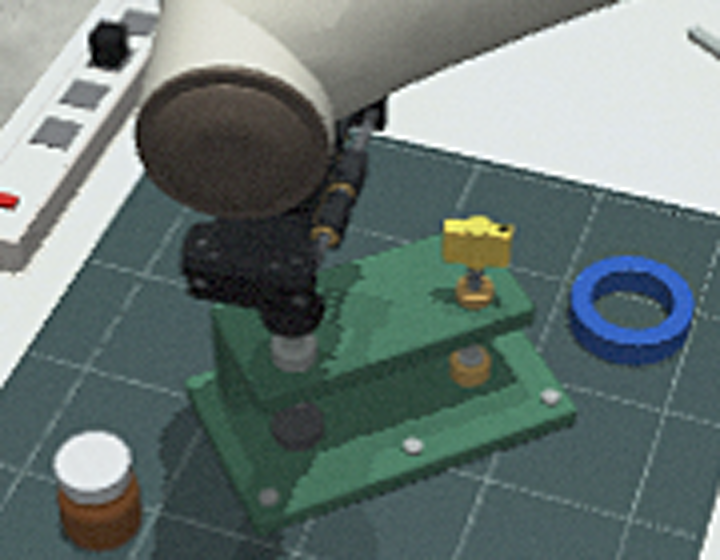

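The gripper hides the head here, and the force reads about 0, so I'll check by projecting the known points into the image.

Run:
```python
from h import *
def proj(c,X):
    k=get_calibration(c);f=240/np.tan(np.radians(k["fov_y"]/2))
    K=np.array([[f,0,k["cx"]],[0,f,k["cy"]],[0,0,1]]);R=k["attitude"].T
    return cv2.projectPoints(np.array(X,float),cv2.Rodrigues(R)[0],-R@k["origin"],K,k["distortion"])[0][:,0]
pts=[[.598,.0136,.130],[.598,.0136,.20],[.598,.0145,.145],[.598,.0145,.131],[.598,.0145,.117]]
print(proj("side",pts).round(1),((proj("side",pts)-[220,160])*4).round())
p,d=capture("side");W=cloud("side",d)
for v in range(224,256,2): print(v,p[v,293],W[v,293].round(3),"|",W[v,280].round(3))
for l in("plunger_top","wing"):print([(r["position"].round(3),r["p"]) for r in search_frame("side",l)])
```

```text
[[294.6 238.9]
 [293.7 219.1]
 [294.3 235.1]
 [294.5 238.9]
 [294.7 242.6]] [[299. 316.]
 [295. 237.]
 [297. 300.]
 [298. 316.]
 [299. 331.]]
224 [47 51 52] [0.566 0.093 0.268] | [0.592 0.104 0.27 ]
226 [31 31 31] [0.563 0.102 0.271] | [0.591 0.108 0.268]
228 [35 35 40] [0.561 0.107 0.271] | [0.591 0.108 0.261]
230 [29 33 31] [0.562 0.105 0.262] | [0.591 0.109 0.257]
232 [9 3 2] [0.562 0.105 0.257] | [0.595 0.102 0.242]
234 [45 50 51] [0.565 0.098 0.242] | [0.594 0.104 0.237]
236 [34 32 33] [0.565 0.099 0.237] | [0.596 0.102 0.228]
238 [11 17 17] [0.565 0.099 0.229] | [ 0.649 -0.007  0.095]
240 [24 25 21] [0.595 0.031 0.144] | [ 0.647 -0.001  0.094]
242 [20 17 20] [0.593 0.037 0.144] | [0.643 0.007 0.096]
244 [50 56 58] [0.592 0.039 0.139] | [0.64  0.014 0.096]
246 [90 95 95] [0.599 0.023 0.113] | [0.637 0.021 0.097]
248 [100 107 104] [0.597 0.028 0.111] | [0.635 0.026 0.094]
250 [87 92 90] [0.596 0.031 0.107] | [0.632 0.033 0.095]
252 [90 96 94] [0.598 0.029 0.097] | [0.631 0.037 0.092]
254 [49 77 62] [0.596 0.035 0.095] | [0.629 0.041 0.09 ]Traceback (most recent call last):
  File "<stdin>", line 10, in <module>
AttributeError: 'list' object has no attribute 'round'. Did you mean: 'count'?
```

Run:
```python
from h import *
a=cv2.imread("pics/side0.png");p,d=capture("side");b=p[:,:,::-1]
print(np.c_[np.arange(228,258),a[228:258,294].max(1),b[228:258,294].max(1)].T)
W=cloud("side",d)
print(search_frame("side","plunger_top"))
m=(np.linalg.norm(W[...,:2]-[.598,.0145],axis=2)<.06)&(W[...,2]>.125)&(d>0)
v,u=np.where(m);Q=W[m]
i=np.argsort(Q[:,2])[:25];print(np.c_[u,v,Q.round(3)][i])
x=np.hstack([cv2.resize(i[200:270,260:340],None,fx=5,fy=5,interpolation=cv2.INTER_CUBIC) for i in(a,b)]);cv2.imwrite("pics/cmp.png",x)
```

```text
[[228 229 230 231 232 233 234 235 236 237 238 239 240 241 242 243 244 245
  246 247 248 249 250 251 252 253 254 255 256 257]
 [ 95  97 115  35  44 153 221 210 217 224  52  45  47  46  27  27  63  94
   92 100 109 113  94  91  89  66  73 122 111  77]
 [ 35  33  27  40  27  20  59  68  40  33  18  24  26  31  25  25  64  90
   89  97 107 109  91  96  94  68  75  77  78  64]]
[{'position': [0.5931, 0.03, 0.1412], 'p': 0.64}]
[[2.88e+02 2.43e+02 6.07e-01 3.70e-02 1.35e-01]
 [2.96e+02 2.43e+02 5.88e-01 3.00e-02 1.35e-01]
 [2.85e+02 2.40e+02 6.17e-01 3.10e-02 1.37e-01]
 [2.92e+02 2.44e+02 5.95e-01 3.80e-02 1.37e-01]
 [2.99e+02 2.41e+02 5.83e-01 2.30e-02 1.37e-01]
 [2.98e+02 2.42e+02 5.84e-01 2.70e-02 1.37e-01]
 [2.91e+02 2.44e+02 5.97e-01 3.90e-02 1.38e-01]
 [2.94e+02 2.43e+02 5.91e-01 3.40e-02 1.38e-01]
 [2.84e+02 2.38e+02 6.21e-01 2.70e-02 1.38e-01]
 [2.93e+02 2.44e+02 5.92e-01 3.90e-02 1.39e-01]
 [2.89e+02 2.43e+02 6.03e-01 3.90e-02 1.39e-01]
 [2.93e+02 2.43e+02 5.94e-01 3.60e-02 1.39e-01]
 [2.96e+02 2.42e+02 5.88e-01 3.00e-02 1.39e-01]
 [3.00e+02 2.39e+02 5.82e-01 1.70e-02 1.39e-01]
 [2.97e+02 2.42e+02 5.85e-01 3.00e-02 1.40e-01]
 [2.95e+02 2.43e+02 5.88e-01 3.50e-02 1.40e-01]
 [2.86e+02 2.41e+02 6.12e-01 3.70e-02 1.41e-01]
 [2.94e+02 2.40e+02 5.94e-01 2.70e-02 1.41e-01]
 [2.92e+02 2.43e+02 5.95e-01 3.80e-02 1.41e-01]
 [2.90e+02 2.43e+02 6.00e-01 4.00e-02 1.41e-01]
 [3.00e+02 2.37e+02 5.84e-01 1.30e-02 1.41e-01]
 [2.96e+02 2.41e+02 5.88e-01 2.90e-02 1.41e-01]
 [2.91e+02 2.43e+02 5.97e-01 4.00e-02 1.41e-01]
 [2.88e+02 2.42e+02 6.06e-01 3.90e-02 1.41e-01]
 [2.87e+02 2.42e+02 6.08e-01 4.00e-02 1.41e-01]]
```

View pics/cmp.png

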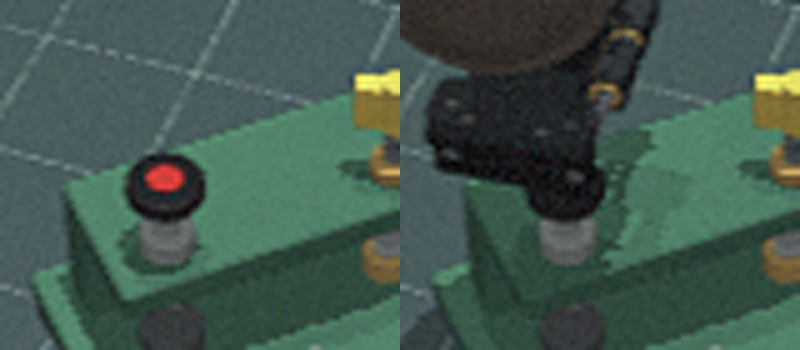

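Left and right crops are identical: the head (around (165,185) in the crop) has not moved. So the tips are still above it, and the real geometry is off by about 1 cm or more. I'll go down slowly and watch the force.

Emit:
arm_command(
  rows=[
    {"fingers":0,"travel":[0,0,0.1],"roll":0},
    {"fingers":0,"travel":[0,0,0.2],"roll":0},
    {"fingers":0,"travel":[0,0,0.3],"roll":0},
    {"fingers":0,"travel":[0,0,0.4],"roll":0},
    {"fingers":0,"travel":[0,0,0.5],"roll":0},
    {"fingers":0,"travel":[0,0,0.5],"roll":0},
  ],
)

```text
time_s: 4.8
tcp_pos: [0.5978, 0.0136, 0.1362]
ee_rot: [[0.995, 0.096, -0.0], [0.096, -0.995, -0.0], [-0.0, 0.0, -1.0]]
wrist_force: [-0.6, -0.8, -0.4]
gripper_width: 0.004
```

Run:
```python
from h import *
s=sense();print(s["wrist_force"],s["moment"],s["tcp_pos"])
p,d=capture("top");W=cloud("top",d)
print(np.array2string(W[220:240:2,300:330:3,2].round(3)))
cv2.imwrite("pics/t2.png",cv2.resize(p[180:300,260:400,::-1],None,fx=5,fy=5,interpolation=cv2.INTER_CUBIC))
```

```text
[-0.59489686 -0.75581685 -0.38030314] [-0.14131317  0.14791854  0.00494134] [0.59779011 0.01358359 0.13621986]
[[0.327 0.361 0.373 0.381 0.38  0.383 0.377 0.369 0.355 0.245]
 [0.316 0.33  0.352 0.362 0.363 0.367 0.358 0.353 0.326 0.245]
 [0.324 0.321 0.326 0.331 0.328 0.332 0.331 0.322 0.266 0.263]
 [0.323 0.273 0.269 0.318 0.32  0.32  0.319 0.313 0.264 0.259]
 [0.315 0.267 0.258 0.258 0.257 0.185 0.244 0.25  0.24  0.245]
 [0.245 0.241 0.247 0.246 0.245 0.236 0.244 0.243 0.242 0.244]
 [0.241 0.239 0.244 0.243 0.246 0.237 0.243 0.246 0.244 0.247]
 [0.244 0.243 0.242 0.243 0.245 0.149 0.245 0.239 0.236 0.231]
 [0.227 0.237 0.236 0.23  0.227 0.1   0.097 0.094 0.095 0.098]
 [0.015 0.083 0.097 0.098 0.096 0.099 0.097 0.098 0.093 0.097]]
```

View pics/t2.png

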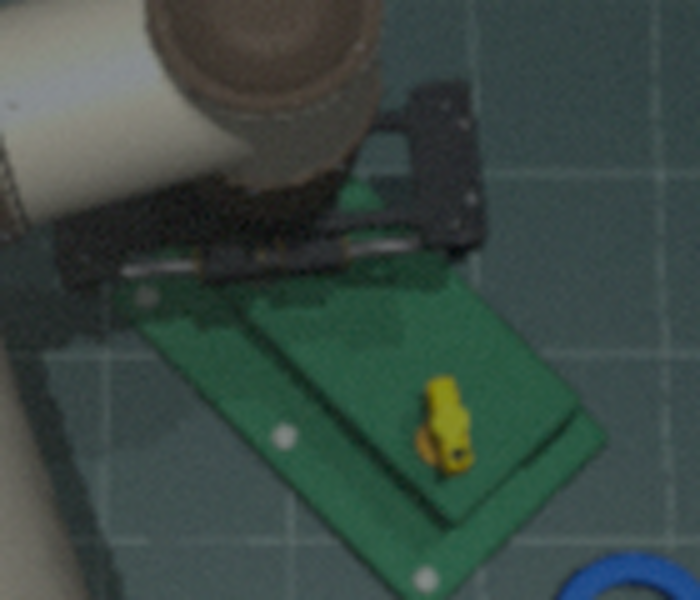

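The crop confirms the black dot at the −x end of the bar (about (460,455) px). There's still no contact and plenty of room below the body, so I keep descending.

Emit:
arm_command(
  rows=[
    {"fingers":0,"travel":[0,0,0.1],"roll":0},
    {"fingers":0,"travel":[0,0,0.2],"roll":0},
    {"fingers":0,"travel":[0,0,0.3],"roll":0},
    {"fingers":0,"travel":[0,0,0.4],"roll":0},
    {"fingers":0,"travel":[0,0,0.5],"roll":0},
    {"fingers":0,"travel":[0,0,0.5],"roll":0},
  ],
)

```text
time_s: 5.45
tcp_pos: [0.5979, 0.0136, 0.1315]
ee_rot: [[0.995, 0.096, -0.0], [0.096, -0.995, -0.0], [-0.0, 0.0, -1.0]]
wrist_force: [-0.8, -0.6, -0.6]
gripper_width: 0.008
```

```bash
cat > r.py <<'E'
from h import *
s=sense();print(s["wrist_force"].round(1),s["moment"].round(2),s["tcp_pos"].round(4),s["effort"].round(2))
p,d=capture("side");W=cloud("side",d)
print(np.c_[np.arange(228,258),p[228:258,294].max(1),(1000*W[228:258,294,2]).round()].T.astype(int))
cv2.imwrite("pics/last.png",cv2.resize(p[190:270,240:340,::-1],None,fx=7,fy=7,interpolation=cv2.INTER_CUBIC))
E
python3 r.py
```

```text
[-0.8 -0.6 -0.6] [-0.08  0.15  0.01] [0.5979 0.0136 0.1315] [ -0.05 -37.73  16.84   3.69   0.12  -0.  ]
[[228 229 230 231 232 233 234 235 236 237 238 239 240 241 242 243 244 245
  246 247 248 249 250 251 252 253 254 255 256 257]
 [ 75  29  39  42  38  27  36  18  27  44  63  35  23  22  19  23  60  94
   89  97 109 107  92  96  94  70  77  76  79  68]
 [260 257 259 258 258 255 250 246 244 234 225 228 221 220 142 139 122 117
  111 111 108 110 106 102 101  94  97  96  98  93]]
```

Emit:
arm_command(
  rows=[
    {"fingers":0,"travel":[0,0,0.1],"roll":0},
    {"fingers":0,"travel":[0,0,0.2],"roll":0},
    {"fingers":0,"travel":[0,0,0.3],"roll":0},
    {"fingers":0,"travel":[0,0,0.4],"roll":0},
    {"fingers":0,"travel":[0,0,0.5],"roll":0},
    {"fingers":0,"travel":[0,0,0.6],"roll":0},
    {"fingers":0,"travel":[0,0,0.7],"roll":0},
    {"fingers":0,"travel":[0,0,0.7],"roll":0},
  ],
)

```text
time_s: 6.3
tcp_pos: [0.598, 0.0136, 0.1245]
ee_rot: [[0.995, 0.096, 0.0], [0.096, -0.995, -0.0], [0.0, 0.0, -1.0]]
wrist_force: [-0.3, 0.0, 2.5]
gripper_width: 0.004
```

```bash
python3 r.py
```

```text
[-0.3  0.   2.5] [ 0.01  0.3  -0.01] [0.598  0.0136 0.1245] [ -0.17 -36.85  16.16   3.49   0.24   0.  ]
[[228 229 230 231 232 233 234 235 236 237 238 239 240 241 242 243 244 245
  246 247 248 249 250 251 252 253 254 255 256 257]
 [ 38  48  74  42  39  31  42  31  39  27  19  35  72  42  24  27  20  22
   74 105 108 107  90  95  95  70  77  72  77  70]
 [253 250 253 253 253 251 250 248 248 238 238 233 959 222 959 212 211 129
  114 112 108 111 110 101  96  94  97  95  97  96]]
```

View pics/last.png

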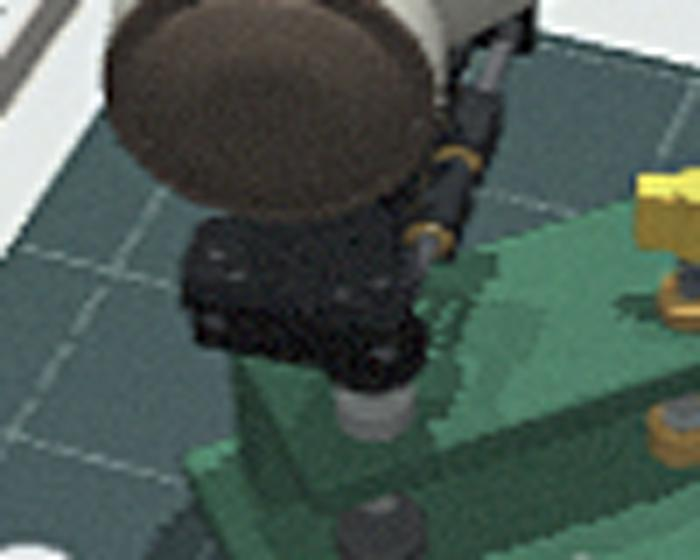

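Contact: 2.5 N at a measured TCP z of 0.1245. The tool sits about 28 mm higher than its readings say, which agrees with the body's height seen in depth. Now I press on to the stop, expecting it at z ≈ 0.113.

Emit:
arm_command(
  rows=[
    {"fingers":0,"travel":[0,0,0.2],"roll":0},
    {"fingers":0,"travel":[0,0,0.4],"roll":0},
    {"fingers":0,"travel":[0,0,0.6],"roll":0},
    {"fingers":0,"travel":[0,0,0.8],"roll":0},
    {"fingers":0,"travel":[0,0,0.9],"roll":0},
    {"fingers":0,"travel":[0,0,1.0],"roll":0},
    {"fingers":0,"travel":[0,0,1.0],"roll":0},
  ],
)

```text
time_s: 7.05
tcp_pos: [0.5981, 0.0136, 0.1172]
ee_rot: [[0.995, 0.097, 0.001], [0.097, -0.995, -0.001], [0.001, 0.001, -1.0]]
wrist_force: [-6.0, 0.7, 15.5]
gripper_width: 0.005
```

```bash
python3 r.py
```

```text
[-6.   0.7 15.5] [0.33 1.93 0.02] [0.5981 0.0136 0.1172] [-8.90e-01 -2.99e+01  1.42e+01  2.88e+00  1.64e+00  1.00e-02]
[[228 229 230 231 232 233 234 235 236 237 238 239 240 241 242 243 244 245
  246 247 248 249 250 251 252 253 254 255 256 257]
 [ 41  32  37  37  80  54  37  47  43  34  38  29  25  40  68  43  20  25
   24  28  87 119  98  90  92  74  73  67  79  69]
 [245 245 245 247 246 245 244 245 246 244 239 236 231 226 216 214 211 207
  203 121 110 115 105 102 101  99  95  96  93  92]]
```

Emit:
arm_command(
  rows=[
    {"fingers":0,"travel":[0,0,0.05],"roll":0},
    {"fingers":0,"travel":[0,0,0.1],"roll":0},
    {"fingers":0,"travel":[0,0,0.1],"roll":0},
  ],
)

```text
time_s: 7.4
tcp_pos: [0.5981, 0.0136, 0.1172]
ee_rot: [[0.995, 0.097, 0.002], [0.097, -0.995, -0.001], [0.002, 0.001, -1.0]]
wrist_force: [-7.7, 1.3, 19.4]
gripper_width: 0.005
```

```bash
python3 r.py
```

```text
[-7.7  1.3 19.4] [ 0.51  2.42 -0.04] [0.5981 0.0136 0.1172] [-1.150e+00 -2.779e+01  1.366e+01  2.720e+00  2.080e+00  1.000e-02]
[[228 229 230 231 232 233 234 235 236 237 238 239 240 241 242 243 244 245
  246 247 248 249 250 251 252 253 254 255 256 257]
 [ 38  41  40  39  71  54  43  40  42  38  39  37  22  38  65  44   6  26
   25  21  86 115  88  89  91  74  76  73  81  71]
 [244 247 245 245 246 244 244 244 244 242 959 237 229 226 218 213 211 209
  205 125 108 109 107 103  98  98  96  93  91  93]]
```

The z reading stays at 0.1172 while the force rises from 15.5 to 19.4 N, so this is the hard stop. It puts the tips about 14 mm above the reported TCP, which means the tool is about 25 mm higher than reported. I rise, then go over the wing with the gripper open.

Emit:
arm_command(
  rows=[
    {"fingers":0,"travel":[0,0,-2],"roll":0},
    {"fingers":0,"travel":[0,0,-5],"roll":0},
    {"fingers":0,"travel":[0,0,-9],"roll":0},
    {"fingers":100,"travel":[-5,4,-9],"roll":-6},
    {"fingers":100,"travel":[-10.2,8,-9],"roll":-6},
    {"fingers":100,"travel":[-10.2,8,-9],"roll":-6},
    {"fingers":100,"travel":[-10.2,8,-9],"roll":-6},
    {"fingers":100,"travel":[-10.2,8,-9],"roll":-6},
    {"fingers":100,"travel":[-10.2,8,-9],"roll":-6},
  ],
)

```text
time_s: 8.35
tcp_pos: [0.5047, -0.0754, 0.2031]
ee_rot: [[0.98, 0.2, -0.0], [0.2, -0.98, 0.0], [-0.0, -0.0, -1.0]]
wrist_force: [-0.2, -0.0, -0.1]
gripper_width: 0.469
```

```bash
python3 g.py .504 -.0755 .1
python3 - <<'E'
from h import *
p,d=capture("top");W=cloud("top",d)
print("plunger",search_frame("top","plunger_top")[:1],search_frame("top","wing")[:1])
m=(np.linalg.norm(W[...,:2]-[.504,-.0755],axis=2)<.13)&(W[...,2]>.19)&(W[...,2]<.36)
print(cv2.minAreaRect((W[m][:,:2]*1000).astype(np.float32)),W[m].min(0),W[m].max(0))
cv2.imwrite("pics/t3.png",cv2.resize(p[190:310,290:430,::-1],None,fx=5,fy=5,interpolation=cv2.INTER_CUBIC))
p,d=capture("side");W=cloud("side",d)
m=(np.linalg.norm(W[...,:2]-[.504,-.0755],axis=2)<.11)&(W[...,2]>.165)&(W[...,2]<.36)
print(W[m].min(0),W[m].max(0))
print("plunger",search_frame("side","plunger_top")[:1],search_frame("side","wing")[:1])
cv2.imwrite("pics/s3.png",cv2.resize(p[140:270,270:410,::-1],None,fx=5,fy=4.6,interpolation=cv2.INTER_CUBIC))
E
```

```text
t 8.35 tcp [ 0.5047 -0.0754  0.2031] J [  9.8  11.1 -15.9  -0.  -63.   91.8] yaw x 11.5 w 0.4693774242306429
F [-0.2 -0.  -0.1] shift cm [-0.07 -0.   10.31]
plunger [] []
((501.2051696777344, -77.51690673828125), (73.85160827636719, 190.67721557617188), 12.7990083694458) [ 0.44882791 -0.17658012  0.28765251] [0.55734673 0.01416099 0.35297159]
[ 0.45230012 -0.16390489  0.16501651] [0.54905847 0.02805948 0.35974789]
plunger [{'position': [0.5939, 0.0203, 0.1441], 'p': 0.53}] [{'position': [0.5068, -0.0694, 0.1449], 'p': 0.77}]
```

View pics/s3.png

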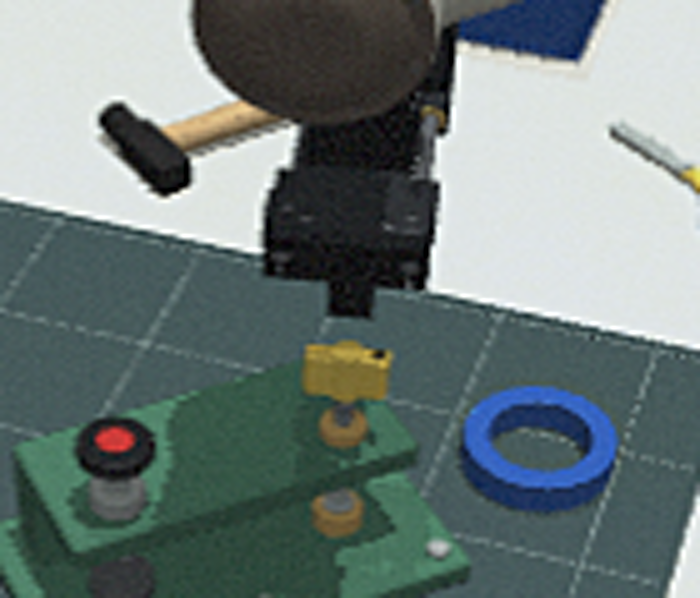

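The side crop shows the plunger up again with its red dot visible at (113,440). One finger is at (350,300), directly above the wing at (347,372), and the body is centred on the wing to within about 4 mm. Next I descend to a measured z of 0.112 (true grasp point at about 0.145).

Emit:
arm_command(
  rows=[
    {"fingers":70,"travel":[-0.1,0,2.5],"roll":0},
    {"fingers":70,"travel":[-0.1,0,4.5],"roll":0},
    {"fingers":70,"travel":[-0.1,0,6],"roll":0},
    {"fingers":70,"travel":[-0.1,0,7.5],"roll":0},
    {"fingers":70,"travel":[-0.1,0,8.5],"roll":0},
    {"fingers":70,"travel":[-0.1,0,9.1],"roll":0},
    {"fingers":70,"travel":[-0.1,0,9.1],"roll":0},
    {"fingers":70,"travel":[-0.1,0,9.1],"roll":0},
  ],
)

```text
time_s: 9.45
tcp_pos: [0.5036, -0.076, 0.1129]
ee_rot: [[0.98, 0.2, 0.001], [0.2, -0.98, -0.0], [0.001, 0.0, -1.0]]
wrist_force: [-0.7, -0.7, 0.3]
gripper_width: 0.7
```

Emit:
arm_command(
  rows=[
    {"fingers":0,"travel":[0,0,0],"roll":0},
    {"fingers":0,"travel":[0,0,0],"roll":0},
    {"fingers":0,"travel":[0,0,0],"roll":0},
    {"fingers":0,"travel":[0,0,0],"roll":0},
    {"fingers":0,"travel":[0,0,0],"roll":0},
    {"fingers":0,"travel":[0,0,0],"roll":0},
    {"fingers":0,"travel":[0,0,0],"roll":0},
    {"fingers":0,"travel":[0,0,0],"roll":0},
    {"fingers":0,"travel":[0,0,0],"roll":0},
    {"fingers":0,"travel":[0,0,0],"roll":0},
  ],
)

```text
time_s: 10.45
tcp_pos: [0.5027, -0.0743, 0.1124]
ee_rot: [[0.98, 0.199, -0.0], [0.199, -0.98, 0.002], [0.0, -0.002, -1.0]]
wrist_force: [-2.6, 7.4, 0.9]
gripper_width: 0.148
```

```bash
python3 g.py .504 -.0755 .112;python3 r.py|head -1
python3 - <<'E'
from h import *
p,d=capture("side")
cv2.imwrite("pics/s4.png",cv2.resize(p[160:270,290:400,::-1],None,fx=5,fy=5,interpolation=cv2.INTER_CUBIC))
E
```

```text
t 10.45 tcp [ 0.5027 -0.0743  0.1124] J [  9.8  16.3 -23.4  -0.2 -50.3  91.8] yaw x 11.5 w 0.14798556302085975
F [-2.6  7.4  0.9] shift cm [0.1  0.14 0.04]
[-2.6  7.4  0.9] [2.07 0.8  0.03] [ 0.5027 -0.0743  0.1124] [-3.640e+00 -2.966e+01  1.530e+01  4.960e+00  3.200e-01 -1.000e-02]
```

View pics/s4.png

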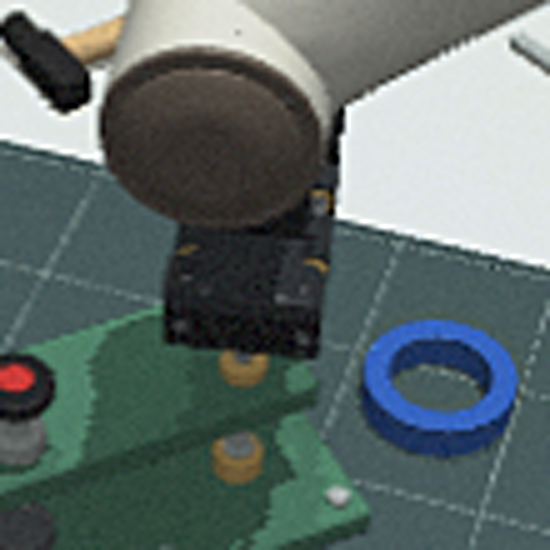

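Width is 12.9 mm, so the bar is held (the plunger is up at (15,380) in the crop). I ease the 7 N side load by 2 mm and turn clockwise.

Emit:
arm_command(
  rows=[
    {"fingers":0,"travel":[-0.05,-0.2,0],"roll":0},
    {"fingers":0,"travel":[-0.05,-0.2,0],"roll":8},
    {"fingers":0,"travel":[-0.05,-0.2,0],"roll":16},
    {"fingers":0,"travel":[-0.05,-0.2,0],"roll":24},
    {"fingers":0,"travel":[-0.05,-0.2,0],"roll":32},
    {"fingers":0,"travel":[-0.05,-0.2,0],"roll":40},
    {"fingers":0,"travel":[-0.05,-0.2,0],"roll":48},
    {"fingers":0,"travel":[-0.05,-0.2,0],"roll":56},
    {"fingers":0,"travel":[-0.05,-0.2,0],"roll":64},
    {"fingers":0,"travel":[-0.05,-0.2,0],"roll":70},
  ],
)

```text
time_s: 11.55
tcp_pos: [0.5046, -0.0704, 0.1125]
ee_rot: [[0.519, -0.855, 0.006], [-0.855, -0.519, 0.006], [-0.002, -0.008, -1.0]]
wrist_force: [2.7, 16.2, -2.2]
gripper_width: 0.15
```

```bash
python3 g.py .5027 -.0743 .112;python3 r.py|head -1
```

```text
t 11.55 tcp [ 0.5046 -0.0704  0.1125] J [ 10.2  16.2 -23.4  -0.3 -49.9  21.3] yaw x -58.8 w 0.14966656008361148
F [ 2.7 16.2 -2.2] shift cm [0.24 0.36 0.04]
[ 2.7 16.2 -2.2] [ 4.52 -0.55  0.14] [ 0.5046 -0.0704  0.1125] [ -8.27 -31.61  13.27   6.38  -1.36   0.47]
```

The side load grew with rotation, so the pivot is a few mm off the tool axis. Fitting both poses puts the axis at about (0.506, −0.074). I follow that arc for the next 70°.

Emit:
arm_command(
  rows=[
    {"fingers":0,"travel":[-0.3,-0.28,0],"roll":0},
    {"fingers":0,"travel":[-0.3,-0.33,0],"roll":8},
    {"fingers":0,"travel":[-0.28,-0.38,0],"roll":16},
    {"fingers":0,"travel":[-0.26,-0.43,0],"roll":24},
    {"fingers":0,"travel":[-0.23,-0.48,0],"roll":32},
    {"fingers":0,"travel":[-0.2,-0.52,0],"roll":40},
    {"fingers":0,"travel":[-0.15,-0.56,0],"roll":48},
    {"fingers":0,"travel":[-0.1,-0.59,0],"roll":56},
    {"fingers":0,"travel":[-0.06,-0.61,0],"roll":64},
    {"fingers":0,"travel":[-0.03,-0.62,0],"roll":70},
  ],
)

```text
time_s: 12.6
tcp_pos: [0.5088, -0.0705, 0.1124]
ee_rot: [[-0.626, -0.78, 0.003], [-0.78, 0.626, 0.0], [-0.002, -0.002, -1.0]]
wrist_force: [4.6, -0.1, -4.2]
gripper_width: 0.148
```

```bash
python3 g.py .5098 -.0722 .112;python3 r.py|head -1
```

```text
t 12.6 tcp [ 0.5088 -0.0705  0.1124] J [ 10.3  16.7 -22.9   0.  -50.2 -49. ] yaw x -128.7 w 0.1477536387377391
F [ 4.6 -0.1 -4.2] shift cm [ 0.07 -0.18  0.04]
[ 4.6 -0.1 -4.2] [ 0.06 -0.93  0.1 ] [ 0.5088 -0.0705  0.1124] [ -0.56 -32.57  14.6    3.4   -1.05   0.5 ]
```

Emit:
arm_command(
  rows=[
    {"fingers":0,"travel":[0,-0.1,0],"roll":5},
    {"fingers":0,"travel":[0,-0.15,0],"roll":10},
    {"fingers":0,"travel":[0,-0.2,0],"roll":15},
    {"fingers":0,"travel":[0,-0.2,0],"roll":19},
    {"fingers":0,"travel":[0,-0.2,0],"roll":22},
    {"fingers":0,"travel":[0,-0.2,0],"roll":24},
    {"fingers":0,"travel":[0,-0.2,0],"roll":24},
  ],
)

```text
time_s: 13.35
tcp_pos: [0.5098, -0.0717, 0.1125]
ee_rot: [[-0.886, -0.463, 0.002], [-0.463, 0.886, 0.0], [-0.002, -0.001, -1.0]]
wrist_force: [3.4, 0.1, -3.5]
gripper_width: 0.144
```

```bash
python3 g.py .5098 -.0722 .112;python3 r.py|head -1
```

```text
t 13.35 tcp [ 0.5098 -0.0717  0.1125] J [ 10.1  16.8 -22.7   0.  -50.4 -72.5] yaw x -152.4 w 0.14393055377317143
F [ 3.4  0.1 -3.5] shift cm [ 0.02 -0.04  0.05]
[ 3.4  0.1 -3.5] [ 0.19 -1.06 -0.05] [ 0.5098 -0.0717  0.1125] [ -0.69 -32.59  14.5    3.53  -1.09  -0.07]
```

Emit:
arm_command(
  rows=[
    {"fingers":0,"travel":[0,0,0],"roll":2},
    {"fingers":0,"travel":[0,0,0],"roll":4},
    {"fingers":0,"travel":[0,0,0],"roll":4},
  ],
)

```text
time_s: 13.7
tcp_pos: [0.5097, -0.0718, 0.1125]
ee_rot: [[-0.915, -0.403, 0.002], [-0.403, 0.915, -0.0], [-0.001, -0.001, -1.0]]
wrist_force: [4.4, 1.6, -3.3]
gripper_width: 0.152
```

```bash
python3 g.py .5098 -.0722 .112;python3 r.py|head -1
```

```text
t 13.7 tcp [ 0.5097 -0.0718  0.1125] J [ 10.1  16.8 -22.7   0.  -50.4 -76.4] yaw x -156.3 w 0.15152292990036806
F [ 4.4  1.6 -3.3] shift cm [ 0.01 -0.04  0.05]
[ 4.4  1.6 -3.3] [ 0.21 -1.2   0.67] [ 0.5097 -0.0718  0.1125] [ -1.42 -33.05  14.43   3.01  -1.26  -0.84]
```

The moment jumped from 0.1 to 0.67 N m at the predicted seat angle and the bar started to cock in the pads, so the screw is seated. Now I back off 90° along the same arc.

Emit:
arm_command(
  rows=[
    {"fingers":0,"travel":[0,0,0],"roll":0},
    {"fingers":0,"travel":[0.01,0.05,0],"roll":-6},
    {"fingers":0,"travel":[0.03,0.1,0],"roll":-14},
    {"fingers":0,"travel":[0.05,0.16,0],"roll":-22},
    {"fingers":0,"travel":[0.07,0.2,0],"roll":-30},
    {"fingers":0,"travel":[0.1,0.24,0],"roll":-38},
    {"fingers":0,"travel":[0.15,0.28,0],"roll":-46},
    {"fingers":0,"travel":[0.2,0.32,0],"roll":-54},
    {"fingers":0,"travel":[0.25,0.34,0],"roll":-62},
    {"fingers":0,"travel":[0.29,0.35,0],"roll":-70},
  ],
)

```text
time_s: 14.75
tcp_pos: [0.5062, -0.0698, 0.1125]
ee_rot: [[0.065, -0.998, 0.003], [-0.998, -0.065, 0.001], [-0.001, -0.003, -1.0]]
wrist_force: [6.1, 0.5, -5.4]
gripper_width: 0.149
```

```bash
python3 g.py .5048 -.0703 .112;python3 r.py|head -1
```

```text
t 14.75 tcp [ 0.5062 -0.0698  0.1125] J [ 10.4  16.4 -23.3  -0.  -50.1  -6.6] yaw x -86.3 w 0.14885159591167096
F [ 6.1  0.5 -5.4] shift cm [0.04 0.14 0.05]
[ 6.1  0.5 -5.4] [-0.03 -1.82 -0.02] [ 0.5062 -0.0698  0.1125] [ -0.36 -33.49  13.88   3.31  -1.82  -0.86]
```

Emit:
arm_command(
  rows=[
    {"fingers":0,"travel":[0.02,0,0],"roll":-7},
    {"fingers":0,"travel":[0.04,0,0],"roll":-14},
    {"fingers":0,"travel":[0.05,0,0],"roll":-19},
    {"fingers":0,"travel":[0.05,0,0],"roll":-22},
    {"fingers":0,"travel":[0.05,0,0],"roll":-23.5},
    {"fingers":0,"travel":[0.05,0,0],"roll":-23.5},
    {"fingers":0,"travel":[0.05,0,0],"roll":-23.5},
    {"fingers":0,"travel":[0.05,0,0],"roll":-23.5},
  ],
)

```text
time_s: 15.6
tcp_pos: [0.5047, -0.0702, 0.1125]
ee_rot: [[0.453, -0.891, -0.0], [-0.891, -0.453, 0.0], [-0.0, 0.0, -1.0]]
wrist_force: [3.2, 2.6, -2.2]
gripper_width: 0.145
```

```bash
python3 g.py .5048 -.0703 .112;python3 r.py|head -1
python3 - <<'E'
from h import *
for l in ("plunger_top","wing","jar","tape"):
    print(l,search_frame("side",l)[:1])
p,d=capture("side");W=cloud("side",d)
hsv=cv2.cvtColor(p,cv2.COLOR_RGB2HSV);m=(np.linalg.norm(W-[.505,-.0735,.145],axis=2)<.04)&(hsv[...,0]>20)&(hsv[...,0]<35)&(hsv[...,1]>120)
Q=W[m&(W[...,2]>.128)];print("yellow",len(Q));
if len(Q)>5: print(np.cov(Q[:,:2].T),Q.mean(0).round(3),Q.min(0).round(3),Q.max(0).round(3))
cv2.imwrite("pics/s5.png",cv2.resize(p[160:270,270:400,::-1],None,fx=6,fy=5.4,interpolation=cv2.INTER_CUBIC))
E
```

```text
t 15.6 tcp [ 0.5047 -0.0702  0.1125] J [ 10.3  16.4 -23.3  -0.  -50.3  16.6] yaw x -63.0 w 0.14497928252078715
F [ 3.2  2.6 -2.2] shift cm [ 0.01 -0.01  0.05]
[ 3.2  2.6 -2.2] [ 0.57 -0.67  0.06] [ 0.5047 -0.0702  0.1125] [ -1.19 -31.74  14.74   3.83  -0.82  -0.04]
plunger_top [{'position': [0.5939, 0.0193, 0.1424], 'p': 0.5}]
wing []
jar [{'position': [0.6949, 0.129, 0.0511], 'p': 0.96}]
tape [{'position': [0.4123, -0.1685, 0.0207], 'p': 0.93}]
yellow 85
[[ 2.63459722e-05 -2.16290179e-05]
 [-2.16290179e-05  7.91275016e-05]] [ 0.502 -0.06   0.155] [ 0.493 -0.084  0.136] [ 0.513 -0.048  0.174]
```

View pics/s5.png

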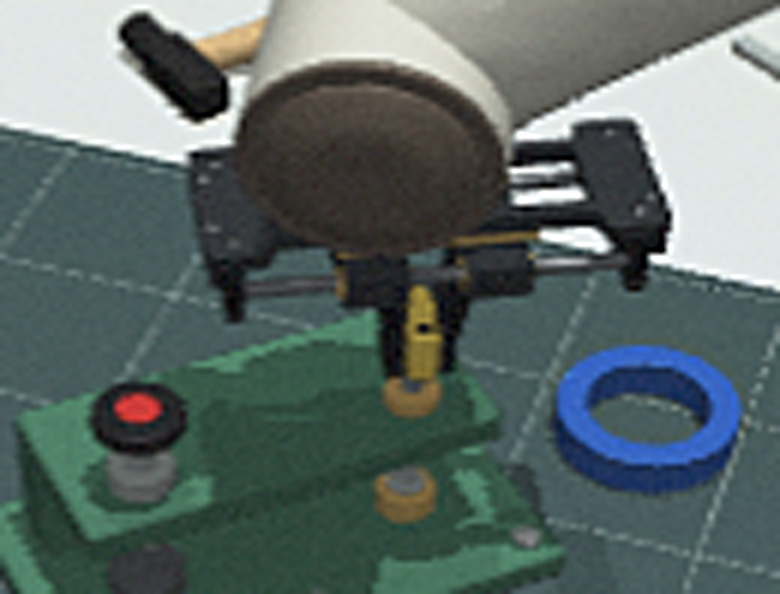

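The crop shows the wing pinched between both fingers at (422,330). Its dot end faces the camera, about 117° as planned. The plunger is up (red dot at (138,408)), and the jar and tape are unmoved. Handing in.

```bash
python3 -c "
from station import *
print(finish_job())"
```

```text
the job is handed in; nothing more can be done
None
```

I handed the job in at about 16 s of the 72 s allowed, with the gripper still holding the thumbscrew a quarter turn back from its seat. `finish_job` reports no verdict, so the points below rest on my own checks.

- **Plunger:** I pressed it to its hard stop, where the height stopped changing while the force rose from 15.5 to 19.4 N. It came back up, with the red dot at about 142–144 mm in the last views.
- **Seating:** I turned the screw about 165° clockwise in one grasp. The moment jumped from about 0.1 to 0.67 N m within about 4° of the predicted seat angle, and I took that as seated.
- **Back-off:** I turned it back about 90° from the seat. The tool ended at −63.0° against a target of −62.7°, and the bar's dot pointed the expected way in the last picture.
- **Grip:** The fingers are 12.6 mm apart on the 13 mm bar. The remaining side load is about 4 N.
- **Bystanders:** In the last check the jar and tape had not moved, to within a few mm by side camera or picture. I did not re-measure the glue, clamp, scissors and mallet, but the arm did not work near them.

**What disagreed:**
- **Tool height:** The reported tool height was about 25 mm too low. The first attempt to press found no contact, so I corrected the height from the plunger's stop.
- **Turning axis:** The tool's turning axis was also about 4 mm off the screw's. This gave a 16 N side load partway through, which I relieved by following the arc.

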